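# Turn the planner's divider over its discs

## Robot

A 6-joint arm with a two-finger parallel gripper is mounted at the origin on a cart in front of the work surface, level with it; the furniture and walls round the work are solid. World frame = base frame: x ahead of the robot, y to its left, z up, the work surface at z = 0. Lengths are in m, angles in rad, forces in N, time in s.
With the tool pointing down it reaches from about 0.225 to 0.875 m from the base axis. Payload 3.4 kg.
Tool frame: the origin (TCP) lies at the very end of the fingers, on their centre line; the grasp point (between the pads) lies 19 mm behind it; z points along the fingers, y is the line along which they close (so a half turn about z gives the same grasp; the last joint's range is limited). The gripper opens to 85 mm and grips with 20 to 120 N. Pads are 22 mm wide; open, the fingers measure 114 mm over their backs; the gripper's body (76 mm by 85 mm) begins 54 mm behind the grasp point. The pads swing forward as they close: fully open they stand 13 mm farther back than shut.
Start: joints at [-1.273, 0.276, 1.505, -0, 1.361, -0.121], TCP at [0.234, -0.525, 0.231] pointing down, gripper open.
Joint ranges: [-2.89, 2.89], [-0.75, 2.08], [0.22, 2.7], [-1.18, 4.32], [0.11, 2.71], [-2.7, 2.7]. Speed limits (rad/s): [2.57, 2.57, 3.14, 3.14, 3.14, 3.14].

## Interface

Orientations are given as a unit quaternion [w, x, y, z].
In Python, from rig import manip gives the robot as it stands. The module is installed in compiled form; this text tells all that it offers.
- The arm moves only by the tool play_rows, never from a script. Its argument "motion" is a list of rows, each a list of 5 numbers: the shift along the tool's x, y, z in units of 40 mm (1.0 is 40 mm), then the turn about the tool's z in units of 10 degrees (1.0 is 10 degrees), then the finger opening in mm, from 0 to 85.4. A call has 1 to 5 rows; each row is the pose to reach, as a shift and turn from the pose commanded when the call began, along the tool's axes at that moment; what a row does not reach only later rows make up. A row lasts 1/8 s, in which the tool goes at most 62.5 mm and 10.7 degrees, less where a joint would pass 70% of its speed; a pose out of reach is approached as far as the arm can. A call with a gripper value outside its range is refused whole. The fingers move at their own pace and stop on an object; "newtons" is the grip in N (left out, the last holds). Time passes only in rows, so rows that repeat a pose let the fingers close. It gives the time, the measured TCP pose, the force, the opening and the grip force at its end, in the units of the state.
- manip.get_state(): the state, without advancing time (a new reading comes with each control period).
- manip.get_image(name): name is "side" or "top" or "wrist"; returns a dict with "img" (384x512x3 uint8, red, green, blue), "range_z" (384x512 float32, m along the optical axis (not along the pixel's ray), 0 where there is no reading), "fx", "fy", "cx", "cy" (pixels), "R" (3x3) and "t" (3): a world point X has camera coordinates R X + t. Camera axes: x right, y down, z forward; pixel columns grow to the right and rows downward; lengths in m; the calibration is good to about 2 mm. A picture is of the moment at which its call begins.
- manip.sign_off(): hands the job in; it is judged then, once.
The state is a dict: "clock": time; "qpos": joint angles; "qd": joint speeds; "effort": joint torques, N m; "position": TCP position; "ee_rot": TCP orientation; "contact_force": force on the tool from outside, world axes, zero at the start; "moment": the same for the moment, N m; "width": finger opening in m; "gripper_force": force on a finger pad.
Only numpy, scipy, OpenCV 4.12 (cv2) and the standard library are available. Lean on these libraries where they do the work, as an engineer would, in place of code of your own. Each camera call takes 0.05 s, during which the arm holds its last target. There are 200 camera calls.

## Task

The disc-bound planner lies open, but the earbud case has been left on its open front cover. With the fingertips only, gently push the earbud case sideways off the cover onto the table, well clear of where the divider and its tab will come to lie, without lifting or squeezing it, then turn the top divider (the one whose tab is farther from the robot) over the discs by its tab so that it lies flat on the open cover. Leave the lower divider on the pages and do not disturb the mouse, the jar and the USB stick.

Things in the scene. Friction and masses are not known exactly. Their poses are not given: they have to be found in the camera images.
- planner: Disc-bound planner, fixed to the table, lying open. Origin: on the table under the middle of the disc axis; x along the row of discs (away from the robot at yaw 0), y left to the open front cover, z up. Eight 32 mm aluminium discs stand along x, axis 17.3 mm above the table. Right half (y -4 to -154 mm, x +-108 mm): back cover and solid paper block, top at z 26 mm, with two dividers on it.
- open_cover (a point): Centre of the open front cover's upper face: a grey cloth-covered board with a kraft strip along its outer part, 216 mm (x) by 150 mm (y), 3 mm thick, at planner y 6 to 156 mm. Axes as the planner's.
- top_divider (a joint): Turn of the top divider (stiff kraft board 210 x 146 x 2.5 mm, 60 g) about the disc axis: 0 flat on the right, underside at z 29 mm, board to planner y -157 mm; 1.57 upright; 3.14 flat on the left on the open cover, upper face at z 6 mm, tab to y +173 mm. It turns with a little drag: within about 0.3 rad of 1.4 it stays where it is left, beyond that it sinks slowly to either side.
- top_divider_tab (a point): Middle of the top divider's tab, at mid-thickness, 165 mm out from the disc axis. The tab sticks out 16 mm past the board and the paper, 100 mm along x (planner x 2 to 102 mm, the far half) and 2.5 mm thick, its outer edge 8 mm beyond this point, free above the bare table (29 mm below its underside). Axes turn with the divider; at 0 they are the planner's.
- lower_divider (a joint): Turn of the lower divider, an equal board directly under the top one (underside at z 26 mm): 0 lying flat on the paper, where it must stay.
- lower_divider_tab (a point): Middle of the lower divider's tab, at mid-thickness; same shape as the other tab, but in the near half (planner x -102 to -2 mm) and 3 mm lower.
- earbud_case: White earbud case, a closed rounded box 47 x 58 x 25 mm (its x, y, z), 50 g, loose, standing upright on the open front cover at the start. Origin: centre of its underside.
- mouse: Black wireless mouse, 120 x 59 x 39 mm, loose bystander to the right. Origin: centre of its underside.
- parts_jar: Small clear jar with black screw lid, 50 mm across, 48 mm high, loose bystander beyond the planner. Origin: centre of its underside.
- usb_stick: Grey USB stick, 57 x 18 x 8 mm, loose bystander between planner and robot. Origin: centre of its underside.
Not all that is in view belongs to the job. Leave any brown or turquoise look-alike of the earbud_case alone.

How it is judged:
On the way, in this order (a step that is already met when the one before it is completed fails the run):
1. the earbud case has been pushed off the open cover and stands on the table, while the top divider still lies on the pages (height (world z) of earbud_case below 0.0025 m and angle between earbud_case's own z axis and vertical below 0.12 rad and value of joint top_divider below 0.2 rad and (y of earbud_case in the frame of planner above 0.172 m or x of earbud_case in the frame of planner above 0.125 m or x of earbud_case in the frame of planner below -0.125 m)), for 0.2 s.
2. the top divider has been turned over the discs and lies flat on the open cover (value of joint top_divider above 3.08 rad), for 0.2 s.
At the end, for the whole second after the job is handed in: The top divider lies flat on the left (within 0.06 rad), the lower one still on the paper (within 0.04 rad); the earbud case stands upright and still on the table, its centre at least 16 mm beyond the open cover's outer edge or 17 mm beyond its near or far edge (value of joint top_divider above 3.08 rad and value of joint lower_divider below 0.04 rad and height (world z) of earbud_case below 0.0025 m and angle between earbud_case's own z axis and vertical below 0.12 rad and linear speed of earbud_case below 0.01 m/s and (y of earbud_case in the frame of planner above 0.172 m or x of earbud_case in the frame of planner above 0.125 m or x of earbud_case in the frame of planner below -0.125 m)); the robot touches nothing.
It fails at once if the earbud case is lifted (its underside more than 12 mm above the table) or tipped over (height (world z) of earbud_case above 0.012 m or angle between earbud_case's own z axis and vertical above 0.5 rad).
It fails at once if the earbud case is squeezed or pressed with more than 12 N (contact force between the fingers and earbud_case above 12 N).
It fails at once if the lower divider is turned up from the pages by more than 0.35 rad (value of joint lower_divider above 0.35 rad).
It fails at once if the mouse, the jar or the USB stick is moved by more than 20 mm (distance of any of mouse, parts_jar, usb_stick from where it was at the start of the episode above 0.02 m).
It also fails if it takes over 59 s, if anything falls off the work surface, if the arm or the gripper's body presses on something with over 40 N, if the wrist force passes 120 N, or if a joint passes its speed limit or range.

## Working session

There is one attempt and no reset: what is moved stays moved. The work goes in short steps, Python scripts to look and compute and a tool call to move; the robot and the scene stay as the last step left them, time stands still between calls to the robot, and variables do not carry over. Pictures are saved under pics/ and viewed, at most 10 in all, crops included, and the job is handed in when it is done.

Besides the shell and the picture viewer there is one more tool, called after "Call:" as name([rows], argument=value, ...), one row to a line, values as JSON. play_rows: Moves the arm, as the interface text tells. Its arguments: {"type":"object","properties":{"motion":{"type":"array","items":{"type":"array","items":{"type":"number"}}},"newtons":{"type":"number"}},"required":["motion"]}

```bash
mkdir -p pics; cat > h.py <<'E'
import numpy as np, cv2
from rig import manip
def grab(n,save=None):
    d=manip.get_image(n)
    if save: cv2.imwrite('pics/'+save,d['img'][:,:,::-1])
    return d
def pts(d):
    v,u=np.mgrid[0:384,0:512]; z=d['range_z']
    c=np.stack([(u-d['cx'])/d['fx']*z,(v-d['cy'])/d['fy']*z,z],-1)
    return (c-d['t'])@np.array(d['R'])
def ray(d,u,v,h):
    R=np.array(d['R']);o=-R.T@d['t'];r=R.T@np.array([(u-d['cx'])/d['fx'],(v-d['cy'])/d['fy'],1])
    return o+r*(h-o[2])/r[2]
E
python3 - <<'E'
from h import *
import pickle
a=grab('top','top0.png');b=grab('side','side0.png')
pickle.dump((a,b),open('i0.pkl','wb'))
s=manip.get_state();print(s)
for d in(a,b):print(-np.array(d['R']).T@d['t'],d['fx'])
E
```

```text
{'clock': 0.1, 'qpos': array([-1.27300630e+00,  2.76519821e-01,  1.50601010e+00,  3.74038057e-05,
        1.36070515e+00, -1.20987545e-01]), 'qd': array([-0.00205032, -0.00155086, -0.00362777,  0.00137314,  0.0021237 ,
        0.00068632]), 'effort': array([ 8.48168329e-04, -4.17700303e+01, -2.46406424e+01, -1.25505726e-04,
        5.97561986e-03, -1.28976544e-05]), 'position': array([ 0.23369424, -0.52485026,  0.2305316 ]), 'ee_rot': array([-8.19620165e-04,  9.78158629e-01,  2.07858176e-01, -5.42856093e-05]), 'contact_force': array([-1.13844959, -0.8035464 , -0.88493846]), 'moment': array([ 0.0039231 , -0.01061127,  0.00077726]), 'gripper_force': 0.0, 'width': 0.08497606228838944}
[ 0.3327791  -0.15353856  1.15513296] 446.5268245727943
[ 0.4320033  -1.14265479  0.54366801] 404.78599221850885
```

View pics/top0.png

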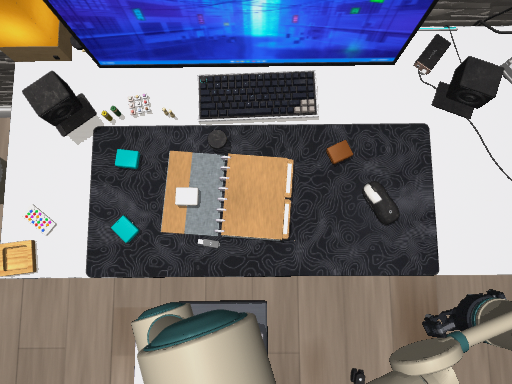

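View pics/side0.png

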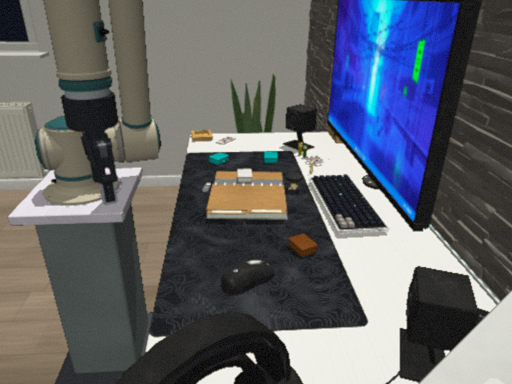

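The top view shows the case at (186,197), the discs along column ~222, the far tab at (290,178) and the near tab at (288,215). The jar is at (217,139), the USB stick at (208,243) and the mouse at (381,203). Next I'll measure these.

```bash
python3 - <<'E'
from h import *
import pickle
a,b=pickle.load(open('i0.pkl','rb'))
P=pts(a);img=a['img'].astype(int);hsv=cv2.cvtColor(a['img'],cv2.COLOR_RGB2HSV)
roi=np.zeros((384,512),bool);roi[130:262,150:310]=1
kraft=roi&(hsv[...,0]>8)&(hsv[...,0]<25)&(hsv[...,1]>90)&(hsv[...,2]>110)
n,l,st,c=cv2.connectedComponentsWithStats(kraft.astype(np.uint8))
for i in range(1,n):
    if st[i,4]>200:
        ys,xs=np.where(l==i);r=cv2.minAreaRect(np.c_[xs,ys].astype(np.float32))
        z=np.median(P[l==i][:,2]);q=cv2.boxPoints(r)
        print(st[i],z);print(np.round([ray(a,u,v,0.0315 if st[i,0]>200 else 0.003) for u,v in q],4))
white=roi&(hsv[...,1]<40)&(hsv[...,2]>190)
n,l,st,c=cv2.connectedComponentsWithStats(white.astype(np.uint8))
for i in range(1,n):
    if st[i,4]>25:
        ys,xs=np.where(l==i);r=cv2.minAreaRect(np.c_[xs,ys].astype(np.float32))
        h=0.0315 if st[i,0]>270 else .028
        print('w',st[i],np.median(P[l==i][:,2]),ray(a,*r[0],h),r,np.round([ray(a,u,v,h)[:2] for u,v in cv2.boxPoints(r)],4).tolist())
print('depth noise',P[200,240:270:6,2],P[260,240:270:8,2])
for n_,u,v,h in(('jar',217,139,.048),('usb',208,243,.008),('mouse',381,203,.03)):print(n_,ray(a,u,v,h))
big=cv2.resize(a['img'][125:260,155:305],None,fx=5,fy=4.4,interpolation=cv2.INTER_CUBIC)
cv2.imwrite('pics/c0.png',big[:,:,::-1])
E
```

```text
[ 161  151   32   83 1629] 0.0031033132704387637
[[0.4045 0.1    0.003 ]
 [0.621  0.083  0.003 ]
 [0.6139 0.0224 0.003 ]
 [0.3979 0.041  0.003 ]]
[ 221  153   73   87 5104] 0.03166430969682246
[[ 0.3943 -0.0568  0.0315]
 [ 0.604  -0.0719  0.0315]
 [ 0.5887 -0.2451  0.0315]
 [ 0.3801 -0.225   0.0315]]
w [286 164   6  29 108] 0.03250130346364383 [ 0.53636487 -0.22939893  0.0315    ] ((288.3009033203125, 177.98675537109375), (3.6585450172424316, 28.27057647705078), 3.814074993133545) [[0.5003, -0.2217], [0.5735, -0.2278], [0.5728, -0.2372], [0.4996, -0.2309]]
w [175 187  23  18 369] 0.027830356187082145 [0.49391418 0.03217833 0.028     ] ((186.0, 195.5), (17.0, 22.0), 90.0) [[0.5161, 0.0608], [0.5156, 0.0044], [0.4718, 0.0038], [0.4723, 0.0598]]
w [283 204   6  30 114] 0.029632652211552996 [ 0.4327248  -0.22054559  0.0315    ] ((285.56640625, 218.50445556640625), (3.7250640392303467, 29.268362045288086), 3.814074993133545) [[0.3964, -0.2128], [0.4701, -0.219], [0.4694, -0.2284], [0.3958, -0.2221]]
depth noise [0.03243379 0.03205947 0.03357912 0.02919306 0.02863054] [-8.99989597e-04 -4.44367783e-04  1.43803210e-03  7.35583797e-05]
jar [ 0.63629999 -0.04798916  0.048     ]
usb [ 0.37379475 -0.02287689  0.008     ]
mouse [ 0.47019747 -0.46282513  0.03      ]
```

View pics/c0.png

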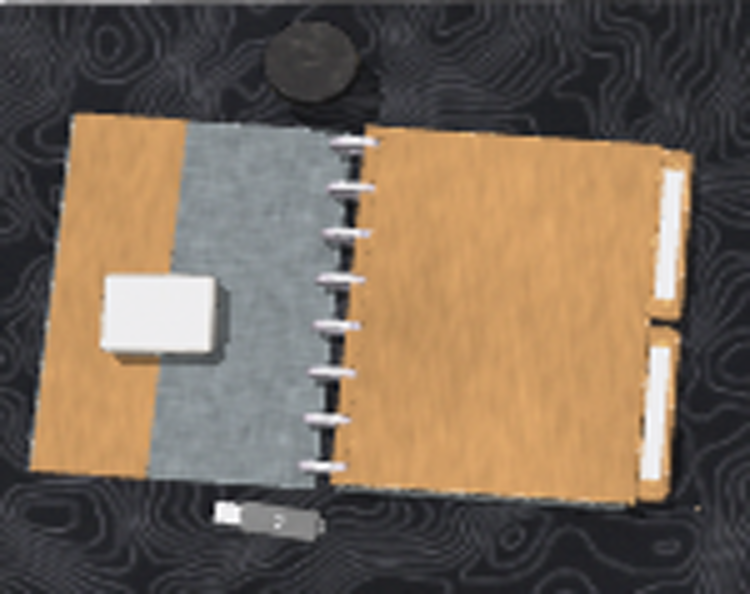

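Call:
play_rows([
  [1.2,-0.97,0,-1,15],
  [2.4,-1.94,0,-2,15],
  [3.6,-2.91,0,-3,15],
  [4.8,-3.88,0,-4,15],
  [6,-4.85,0,-5,15],
])

```text
clock: 0.72
position: [0.3746, -0.2486, 0.2311]
ee_rot: [0.0, 0.797, 0.604, 0.0]
contact_force: [0.4, 0.2, 0.5]
width: 0.0149
gripper_force: 0.0
```

```bash
cat >> h.py <<'E'
YAW=-0.0799; O=np.array([.5003,-.0640])
def W(px,py): c,s=np.cos(YAW),np.sin(YAW); return O+[c*px-s*py,s*px+c*py]
def PL(w): c,s=np.cos(YAW),np.sin(YAW); d=np.array(w)[:2]-O; return np.array([c*d[0]+s*d[1],-s*d[0]+c*d[1]])
def plan(px,py,z):
    """print shift in move units to planner x,y and z with tool x along planner y"""
    s=manip.get_state();w,x,y,zz=s['ee_rot'];p=s['position']
    from scipy.spatial.transform import Rotation as Ro
    R=Ro.from_quat([x,y,zz,w]).as_matrix()
    d=np.r_[W(px,py),z]-p; ang=np.degrees(np.arctan2(R[1,0],R[0,0]))
    print('t',round(s['clock'],2),'pl',PL(p).round(4),'z',p[2].round(4),'yaw',ang.round(2),'F',s['contact_force'].round(1),'w',s['width'])
    print('shift',(R.T@d/.04).round(3),'turn',((ang-(90+np.degrees(YAW)))/10).round(2))
E
python3 -c "
from h import *
plan(-.014,.040,.15)"
```

```text
t 0.72 pl [-0.1105 -0.194 ] z 0.2311 yaw 74.29 F [0.4 0.2 0.5] w 0.014898368685030758
shift [6.206 1.238 2.028] turn -1.11
```

Call:
play_rows([
  [1.5,0.3,0,-1.11,15],
  [3.0,0.6,0.4,-1.11,15],
  [4.5,0.9,1.0,-1.11,15],
  [5.9,1.2,1.6,-1.11,15],
  [6.2,1.24,2.5,-1.11,15],
])

```text
clock: 1.35
position: [0.4923, -0.0229, 0.131]
ee_rot: [0.001, 0.735, 0.678, 0.001]
contact_force: [0.4, -0.0, 1.3]
width: 0.0148
gripper_force: 0.0
```

```bash
python3 -c "
from h import *
plan(-.014,.040,.012)
d=grab('wrist','w1.png')"
```

```text
t 1.35 pl [-0.0112  0.0403] z 0.131 yaw 85.32 F [ 0.4 -0.   1.3] w 0.01481335096852417
shift [-0.009 -0.08   2.976] turn -0.01
```

View pics/w1.png

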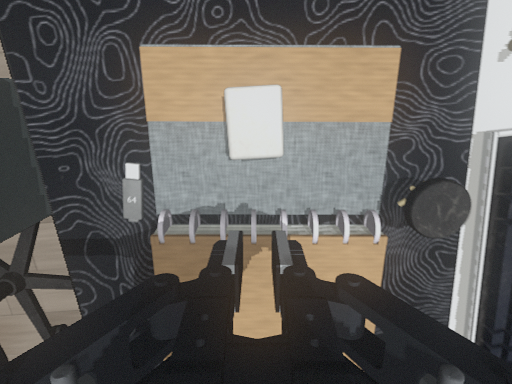

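The wrist view shows the case at (254,122), in line with the fingers at columns ~232–290. The discs are at row ~226 and the jar and USB stick are clear. I'll descend between the discs and the case.

Call:
play_rows([
  [0,-0.08,0.8,0,15],
  [0,-0.08,1.6,0,15],
  [0,-0.08,2.3,0,15],
  [0,-0.08,2.8,0,15],
  [0,-0.08,2.95,0,15],
])

```text
clock: 2.02
position: [0.486, -0.026, 0.0125]
ee_rot: [-0.001, 0.737, 0.676, -0.001]
contact_force: [-0.4, -0.1, 0.4]
width: 0.0154
gripper_force: 0.0
```

Call:
play_rows([
  [0.08,0,0,0,15],
  [0.16,0,0,0,15],
  [0.24,0,0,0,15],
  [0.34,0,0,0,15],
  [0.44,0,0,0,15],
])

```text
clock: 2.65
position: [0.4887, -0.0077, 0.0135]
ee_rot: [0.0, 0.737, 0.676, 0.0]
contact_force: [-0.3, -0.2, -0.7]
width: 0.015
gripper_force: 0.3
```

Call:
play_rows([
  [0.12,0,0,0,15],
  [0.24,0,0,0,15],
  [0.36,0,0,0,15],
  [0.48,0,0,0,15],
  [0.6,0,0,0,15],
])

```text
clock: 3.28
position: [0.4907, 0.0162, 0.0133]
ee_rot: [0.0, 0.737, 0.676, -0.0]
contact_force: [-0.3, -0.6, 1.0]
width: 0.0153
gripper_force: 0.3
```

```bash
python3 -c "
from h import *
plan(-.014,.180,.012)
d=grab('wrist','w2.png')"
```

```text
t 3.27 pl [-0.016   0.0792] z 0.0133 yaw 85.1 F [-0.3 -0.6  1. ] w 0.015287434815406153
shift [2.52  0.035 0.032] turn -0.03
```

View pics/w2.png

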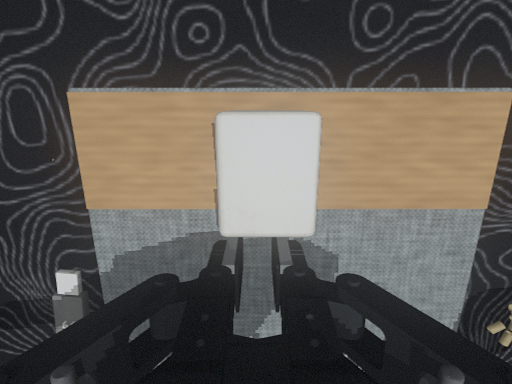

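The case sits squarely against both fingertips (centre at column 268, tips at 232–280), so I'll keep pushing.

Call:
play_rows([
  [0.13,0.02,0.02,0,15],
  [0.27,0.03,0.03,0,15],
  [0.41,0.04,0.04,0,15],
  [0.55,0.04,0.04,0,15],
  [0.69,0.04,0.04,0,15],
])

```text
clock: 3.95
position: [0.4945, 0.0437, 0.0116]
ee_rot: [-0.0, 0.737, 0.676, -0.0]
contact_force: [0.2, -0.1, -0.3]
width: 0.0155
gripper_force: 0.2
```

Call:
play_rows([
  [0.13,0,0,0,15],
  [0.27,0,0,0,15],
  [0.41,0,0,0,15],
  [0.55,0,0,0,15],
  [0.69,0,0,0,15],
])

```text
clock: 4.58
position: [0.4969, 0.0712, 0.0117]
ee_rot: [0.0, 0.737, 0.676, -0.0]
contact_force: [-0.0, -0.7, -0.1]
width: 0.0147
gripper_force: 0.1
```

Call:
play_rows([
  [0.13,0,0,0,15],
  [0.27,0,0,0,15],
  [0.41,0,0,0,15],
  [0.55,0,0,0,15],
  [0.69,0,0,0,15],
])

```text
clock: 5.2
position: [0.4994, 0.0986, 0.0117]
ee_rot: [0.0, 0.737, 0.676, -0.0]
contact_force: [0.6, 0.1, -0.9]
width: 0.0148
gripper_force: 0.1
```

Call:
play_rows([
  [0.13,0,0,0,15],
  [0.27,0,0,0,15],
  [0.41,0,0,0,15],
  [0.55,0,0,0,15],
  [0.69,0,0,0,15],
])

```text
clock: 5.82
position: [0.5017, 0.1262, 0.0117]
ee_rot: [0.0, 0.737, 0.676, -0.0]
contact_force: [0.1, -0.1, 0.3]
width: 0.0153
gripper_force: 0.1
```

```bash
python3 -c "
from h import *
plan(-.014,.190,.012)
d=grab('wrist','w3.png')"
```

```text
t 5.83 pl [-0.0138  0.1897] z 0.0117 yaw 85.1 F [ 0.1 -0.1  0.3] w 0.015319949583520778
shift [ 0.008 -0.005 -0.008] turn -0.03
```

View pics/w3.png

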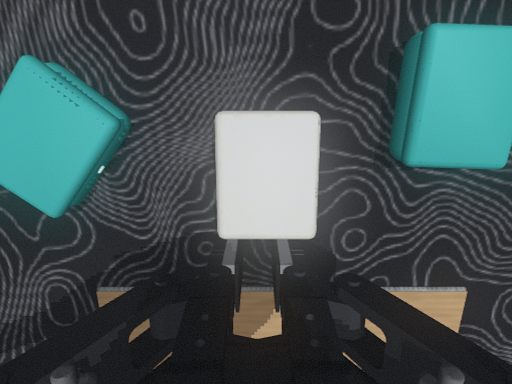

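The case now stands flat on the mat with a clear gap to the cover (edge at row 290) and between both look-alikes. I'll retreat and go to the far tab.

Call:
play_rows([
  [-0.3,0,0,0,15],
  [-1.2,0,-1.2,0,15],
  [-2.4,0.3,-2.2,0,5],
  [-3.9,0.7,-2.4,0,0],
  [-5.4,1.1,-2.4,0,0],
])

```text
clock: 6.5
position: [0.5275, -0.0953, 0.1093]
ee_rot: [0.002, 0.737, 0.676, 0.001]
contact_force: [2.0, 0.9, -0.5]
width: -0.0002
gripper_force: 0.0
```

Call:
play_rows([
  [-1.5,0.2,0,0,0],
  [-3.0,0.4,0,0,0],
  [-4.2,0.55,0,0,0],
  [-4.5,0.55,0.6,0,0],
  [-4.5,0.55,0.6,0,0],
])

```text
clock: 7.12
position: [0.5311, -0.2746, 0.0819]
ee_rot: [-0.002, 0.738, 0.675, -0.001]
contact_force: [0.4, 0.8, -0.4]
width: -0.0
gripper_force: 0.0
```

```bash
python3 -c "
from h import *
plan(.052,-.205,.012)
d=grab('wrist','w4.png')"
```

```text
t 7.12 pl [ 0.0476 -0.2075] z 0.0819 yaw 84.93 F [ 0.4  0.8 -0.4] w -3.996712955358726e-05
shift [0.06  0.118 1.746] turn -0.05
```

View pics/w4.png

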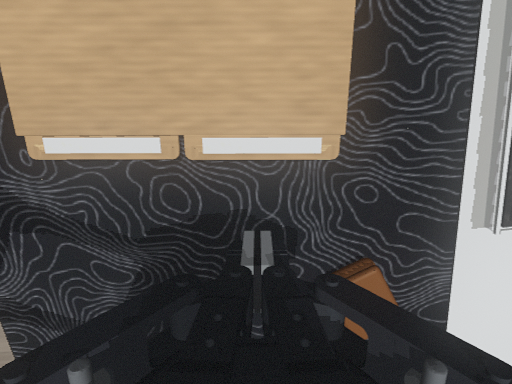

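The far tab spans columns 187–338 at row ~148, with the closed fingertips ahead of it at column 257. The brown look-alike at (370,300) is clear.

Call:
play_rows([
  [0,0.1,0.6,0,0],
  [0,0.1,1.2,0,0],
  [0,0.1,1.6,0,0],
  [0,0.1,1.7,0,0],
  [0.1,0.1,1.7,0,0],
])

```text
clock: 7.8
position: [0.5382, -0.2701, 0.0162]
ee_rot: [0.0, 0.737, 0.676, 0.0]
contact_force: [0.1, 0.3, -0.3]
width: -0.0002
gripper_force: 0.0
```

Call:
play_rows([
  [0.1,0,0,0,0],
  [0.2,0,0,0,0],
  [0.3,0,0,0,0],
  [0.35,0,0,0,0],
  [0.4,0,0,0,0],
])

```text
clock: 8.43
position: [0.5392, -0.2541, 0.0158]
ee_rot: [0.0, 0.737, 0.676, -0.0]
contact_force: [-0.5, -0.9, -0.1]
width: 0.0006
gripper_force: 0.0
```

```bash
python3 -c "
from h import *
plan(.052,-.184,.012)"
```

```text
t 8.43 pl [ 0.054  -0.1864] z 0.0158 yaw 85.1 F [-0.5 -0.9 -0.1] w 0.0006141169277985807
shift [ 0.06  -0.049  0.094] turn -0.03
```

Near contact. I'll press in by small steps.

Call:
play_rows([
  [0.03,0,0,0,0],
  [0.06,0,0,0,0],
  [0.08,0,0,0,0],
])

```text
clock: 8.8
position: [0.5394, -0.251, 0.0157]
ee_rot: [0.0, 0.737, 0.676, -0.0]
contact_force: [0.6, -0.9, 0.4]
width: -0.0002
gripper_force: 0.0
```

Call:
play_rows([
  [0.03,0,0,0,0],
  [0.05,0,0,0,0],
  [0.07,0,0,0,0],
])

```text
clock: 9.18
position: [0.5397, -0.2494, 0.0159]
ee_rot: [0.001, 0.736, 0.676, -0.001]
contact_force: [-2.6, -5.4, -1.0]
width: -0.0001
gripper_force: 2.6
```

Call:
play_rows([
  [0.03,0,0,0,0],
  [0.05,0,0,0,0],
  [0.07,0,0,0,0],
])

```text
clock: 9.55
position: [0.5401, -0.2492, 0.0163]
ee_rot: [0.003, 0.736, 0.677, -0.002]
contact_force: [-2.4, -11.5, 0.8]
width: -0.0001
gripper_force: 5.9
```

Call:
play_rows([
  [0.0,0,-0.05,0,0],
  [0.01,0,-0.1,0,0],
  [0.01,0,-0.15,0,0],
  [0.02,0,-0.2,0,0],
  [0.025,0,-0.25,0,0],
])

```text
clock: 10.18
position: [0.5401, -0.2482, 0.0265]
ee_rot: [0.003, 0.736, 0.677, -0.002]
contact_force: [-3.5, -10.3, 1.9]
width: -0.0
gripper_force: 5.1
```

```bash
python3 - <<'E'
from h import *
plan(.052,-.184,.012)
d=grab('side','s5.png');cv2.imwrite('pics/s5.png',cv2.resize(d['img'][150:240,180:320],None,fx=5,fy=5)[:,:,::-1])
E
```

```text
t 10.18 pl [ 0.0544 -0.1804] z 0.0265 yaw 85.19 F [ -3.5 -10.3   1.9] w -2.410964273673486e-06
shift [-0.088 -0.06   0.364] turn -0.02
```

View pics/s5.png

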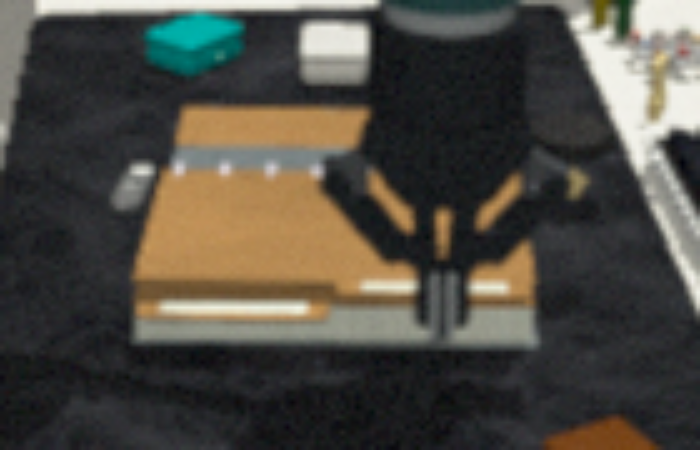

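The side view shows the far tab rising on the fingers, with a shadow gap above the lower divider, which is still flat. The case stands clear. I'll continue along the arc.

Call:
play_rows([
  [0.025,0,-0.15,0,0],
  [0.05,0,-0.3,0,0],
  [0.085,0,-0.45,0,0],
  [0.125,0,-0.6,0,0],
  [0.17,0,-0.75,0,0],
])

```text
clock: 10.85
position: [0.5407, -0.2412, 0.0569]
ee_rot: [0.003, 0.736, 0.677, -0.002]
contact_force: [-3.4, -9.1, 2.1]
width: 0.0003
gripper_force: 4.6
```

Call:
play_rows([
  [0.07,0,-0.2,0,0],
  [0.15,0,-0.4,0,0],
  [0.245,0,-0.6,0,0],
  [0.35,0,-0.8,0,0],
  [0.47,0,-1.0,0,0],
])

```text
clock: 11.48
position: [0.5423, -0.2221, 0.0973]
ee_rot: [0.003, 0.736, 0.677, -0.002]
contact_force: [-3.7, -7.2, 5.7]
width: 0.0
gripper_force: 3.9
```

Call:
play_rows([
  [0.18,0,-0.265,0,0],
  [0.4,0,-0.535,0,0],
  [0.64,0,-0.79,0,0],
  [0.9,0,-1.02,0,0],
  [1.175,0,-1.23,0,0],
])

```text
clock: 12.1
position: [0.546, -0.1706, 0.145]
ee_rot: [-0.001, 0.737, 0.676, 0.0]
contact_force: [0.1, 0.3, 0.5]
width: 0.0004
gripper_force: 0.1
```

Call:
play_rows([
  [0.29,0,-0.19,0,0],
  [0.6,0,-0.35,0,0],
  [0.915,0,-0.49,0,0],
  [1.245,0,-0.6,0,0],
  [1.58,0,-0.69,0,0],
])

```text
clock: 12.72
position: [0.5516, -0.1081, 0.1727]
ee_rot: [-0.0, 0.737, 0.676, -0.0]
contact_force: [0.6, 0.3, -0.7]
width: 0.0001
gripper_force: 0.1
```

```bash
python3 - <<'E'
from h import *
plan(.052,0,.17)
d=grab('side');cv2.imwrite('pics/s6.png',cv2.resize(d['img'][100:240,180:320],None,fx=4,fy=4)[:,:,::-1])
E
```

```text
t 12.72 pl [ 0.0547 -0.0399] z 0.1727 yaw 85.1 F [ 0.6  0.3 -0.7] w 9.550482145913232e-05
shift [ 0.997 -0.073  0.068] turn -0.03
```

View pics/s6.png

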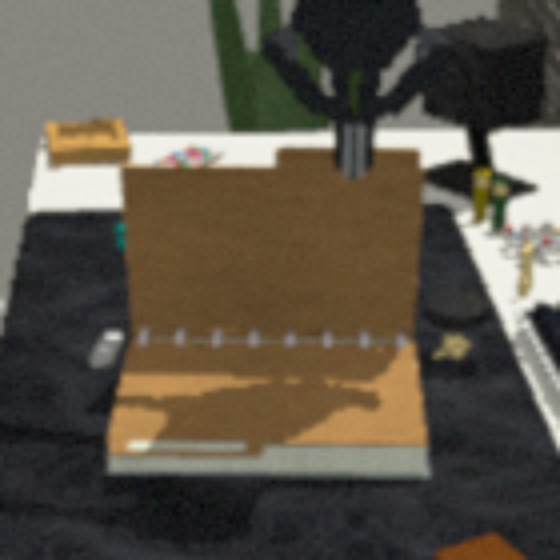

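The divider stands nearly upright with the fingertips behind the tab at (353,160). The lower divider is flat on the pages. I'll push past vertical.

Call:
play_rows([
  [0.25,0,0,0,0],
  [0.5,0,0,0,0],
  [0.75,0,0,0,0],
  [1.0,0,0,0,0],
  [1.25,0,0,0,0],
])

```text
clock: 13.4
position: [0.5559, -0.0586, 0.1724]
ee_rot: [-0.0, 0.737, 0.676, -0.0]
contact_force: [0.0, -0.4, 0.0]
width: 0.0
gripper_force: 0.1
```

Call:
play_rows([
  [0.25,0,0.05,0,0],
  [0.5,0,0.1,0,0],
  [0.75,0,0.2,0,0],
  [1.0,0,0.3,0,0],
  [1.25,0,0.45,0,0],
])

```text
clock: 14.02
position: [0.5603, -0.0088, 0.1542]
ee_rot: [0.0, 0.737, 0.676, 0.0]
contact_force: [-0.4, 0.3, -0.3]
width: -0.0001
gripper_force: 0.0
```

Call:
play_rows([
  [0.2,0,0.1,0,0],
  [0.4,0,0.25,0,0],
  [0.6,0,0.45,0,0],
  [0.8,0,0.65,0,0],
  [1.0,0,0.9,0,0],
])

```text
clock: 14.65
position: [0.5637, 0.0309, 0.1179]
ee_rot: [0.0, 0.737, 0.676, 0.0]
contact_force: [0.8, 0.2, -0.5]
width: -0.0003
gripper_force: 0.0
```

```bash
python3 - <<'E'
from h import *
plan(.052,.1,.12)
d=grab('top');P=pts(d)
for y in (.03,.06,.09,.12,.15,.17):
  w=W(-.06,y)
  m=(np.hypot(P[...,0]-w[0],P[...,1]-w[1])<.012)&(d['range_z']>0)
  print(y,np.median(P[m][:,2]) if m.any() else None)
E
```

```text
t 14.65 pl [0.0556 0.0996] z 0.1179 yaw 85.09 F [ 0.8  0.2 -0.5] w -0.0003454460896260535
shift [ 0.009 -0.089 -0.053] turn -0.03
0.03 0.03448241440291006
0.06 0.07477344533952733
0.09 0.09683889687658281
0.12 0.12306068404323513
0.15 0.5479529365230165
0.17 2.23529533189469e-06
```

The divider is at about 135° and sinking. I'll back off and let it settle.

Call:
play_rows([
  [-0.5,0,-0.3,0,0],
  [-1.2,0,-1.0,0,0],
  [-2,0,-1.5,0,0],
  [-2.5,0,-1.5,0,0],
  [-2.5,0,-1.5,0,0],
])

```text
clock: 15.32
position: [0.5545, -0.0709, 0.1783]
ee_rot: [-0.0, 0.738, 0.675, -0.0]
contact_force: [0.2, 0.5, -0.2]
width: -0.0
gripper_force: 0.0
```

Call:
play_rows([
  [0,0,0,0,0],
  [0,0,0,0,0],
  [0,0,0,0,0],
  [0,0,0,0,0],
  [0,0,0,0,0],
])

```text
clock: 15.95
position: [0.555, -0.069, 0.1785]
ee_rot: [0.0, 0.737, 0.676, -0.0]
contact_force: [-0.4, 0.7, 0.4]
width: -0.0
gripper_force: 0.0
```

Call:
play_rows([
  [0,0,0,0,0],
  [0,0,0,0,0],
  [0,0,0,0,0],
  [0,0,0,0,0],
  [0,0,0,0,0],
])

```text
clock: 16.58
position: [0.555, -0.0693, 0.1785]
ee_rot: [0.0, 0.737, 0.676, -0.0]
contact_force: [-0.4, 1.1, -0.8]
width: 0.0
gripper_force: 0.0
```

Call:
play_rows([
  [0,0,0,0,0],
  [0,0,0,0,0],
  [0,0,0,0,0],
  [0,0,0,0,0],
  [0,0,0,0,0],
])

```text
clock: 17.2
position: [0.555, -0.0693, 0.1785]
ee_rot: [0.0, 0.737, 0.676, -0.0]
contact_force: [-0.3, -0.5, -0.1]
width: 0.0003
gripper_force: 0.0
```

```bash
cat > chk.py <<'E'
from h import *
plan(.052,.1,.12)
d=grab('top','f.png');P=pts(d)
for y in (.03,.06,.09,.12,.145,.165,.23,-.08,-.12):
  w=W(-.014 if y==.23 else .05 if y==.165 else -.06,y)
  m=(np.hypot(P[...,0]-w[0],P[...,1]-w[1])<.01)&(d['range_z']>0)
  print(y,np.median(P[m][:,2]) if m.any() else None)
cv2.imwrite('pics/f.png',cv2.resize(d['img'][120:265,90:410],None,fx=2.5,fy=2.5)[:,:,::-1])
E
python3 chk.py
```

```text
t 17.2 pl [ 0.055  -0.0009] z 0.1785 yaw 85.1 F [-0.3 -0.5 -0.1] w 0.00026299948938546215
shift [ 2.522 -0.088  1.462] turn -0.03
0.03 0.005908102985363867
0.06 0.5945649252032851
0.09 None
0.12 None
0.145 None
0.165 0.004726877030208814
0.23 0.025669001740762823
-0.08 0.028385176990705377
-0.12 0.02947438382198459
```

View pics/f.png

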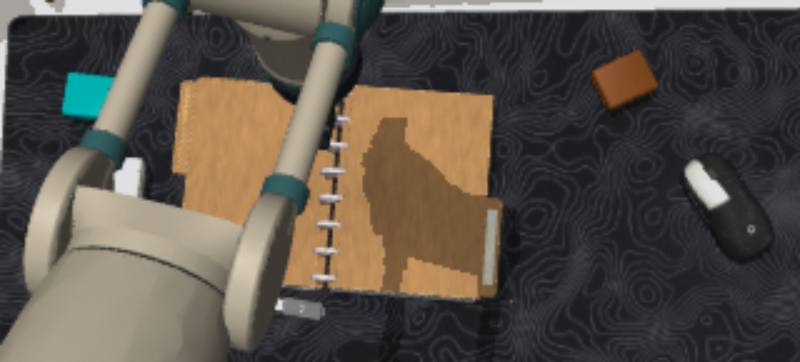

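The divider lies flat on the cover with its tab at the left, z ≈ 5 mm. The lower divider is on the pages, the case top reads 25.7 mm, and the USB stick and mouse have not moved. One short wait, then I'll hand in.

Call:
play_rows([
  [0,0,-0.3,0,0],
  [0,0,-0.3,0,0],
  [0,0,-0.3,0,0],
  [0,0,-0.3,0,0],
  [0,0,-0.3,0,0],
])

```text
clock: 17.88
position: [0.5549, -0.0692, 0.1903]
ee_rot: [-0.0, 0.737, 0.676, -0.0]
contact_force: [0.2, -0.8, -0.7]
width: 0.0001
gripper_force: 0.0
```

```bash
python3 -c "
from rig import manip
print(manip.sign_off())"
```

```text
the job is handed in; nothing more can be done
None
```

I pushed the earbud case off the cover onto the table and turned the top divider over flat onto the open cover, then handed in at about 18 s; the sign-off returned no verdict, and the jar was hidden behind the arm in the last picture.

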